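# Cap the sample cell and hold it vented

### The job

The probe arm stands over the knurled screw cap of the sample cell: swing the arm about a quarter turn aside, towards you and to the right, and leave it there. Then screw the cap down clockwise until it bottoms out, back it off a quarter turn so that the cell can vent, and finish while still gripping the cap there: the program ends holding it, not letting go. Leave the loose things on the cart alone.

Things in the scene. Friction and masses are not known exactly. Their poses are not given: they have to be found in the camera images.
- station: the fixed sample-cell station: a grey base plate 205 x 155 x 12 mm carrying a steel cylinder 54 mm across (the cell) and, behind and to its right, a steel post 22 mm across. Origin at z = 0 on the vertical axis of the cell; it does not move during the job. The post stands at x = +130, y = -90 mm in this frame
- cap (a joint): angle of the screw cap (rad): 0 = bottomed out (a hard stop), growing as it is unscrewed (counter-clockwise seen from above), up to 3.5 where the thread ends in a stop. It starts on the thread, between 1.2 and 2.6 rad from the bottom. Right-hand thread of 8 mm lead: one full turn counter-clockwise raises the cap 8 mm. It turns stiffly (0.12 N m) and stays where it is left
- cap_top (a point): centre of the top of the screw cap, on its axis. The cap is a knurled plain-metal cylinder 50 mm across and 30 mm high with a dark pointer bar on its top; when bottomed out its top is at z = 132 mm. Under it is the neck, 36 mm across, down to z = 94 mm; the shoulder widens from there to 54 mm at z = 84 mm. Its x axis runs along the bar
- probe_arm (a joint): angle of the swinging probe arm about its upright post (rad): 0 = its head exactly over the cap; grows counter-clockwise seen from above, up to a stop at 1.9, swinging the head towards the robot and then to the robot's right, clear of the cell. It starts between -0.15 and 0.25, turns with a friction of 0.15 N m and stays where it is left
- probe_arm_hinge (a point): point on the vertical hinge axis of the probe arm, in the post, at z = 198 mm
- probe_handle (a point): grip point on the arm's upright steel handle pin, 16 mm across, that stands on top of the arm's round head (38 mm across) from z = 205 to 249 mm; this point is on the pin's axis at z = 237 mm, 158 mm from the hinge axis. The arm is 18 mm wide; the underside of the head's nozzle is at z = 162 mm
- vial_a: white vial 21 mm across, 49 mm tall; a loose bystander to be left alone. Origin at the centre of its underside
- vial_b: white vial 21 mm across, 53 mm tall; a loose bystander to be left alone. Origin at the centre of its underside
- strip_pot: small round pot 33 mm across, 60 mm tall; a loose bystander to be left alone. Origin at the centre of its underside
- dish: petri dish 63 mm across, 15 mm high; a loose bystander to be left alone. Origin at the centre of its underside
- timer: flat laboratory timer 44 x 60 x 16 mm; a loose bystander to be left alone. Origin at the centre of its underside
- jar: clear staining jar with lid, 50 x 58 x 92 mm; a loose bystander to be left alone. Origin at the centre of its underside
- screw_cap: the knurled screw cap (50 mm across, 30 mm high) as a whole: origin at the centre of its underside (z = 102 mm when bottomed out); this frame rises and sinks with the cap but does not turn with it

How it is judged:
By the outcome, as a careful person would: the job done as asked, in the order asked, and still so for the second after the job is handed in, while the arm keeps its last pose, push and grip.
It also fails if it takes over 72 s, if anything falls off the work surface, if the arm or the gripper's body presses on something with over 40 N, if the wrist force passes 120 N, or if a joint passes its speed limit or range.

### The arm

A 6-joint arm with a two-finger parallel gripper is mounted at the origin on a cart in front of the work surface, level with it; the furniture and walls round the work are solid. World frame = base frame: x ahead of the robot, y to its left, z up, the work surface at z = 0. Lengths are in mm, angles in degrees, forces in N, time in s.
With the tool pointing down it reaches from about 350 to 850 mm from the base axis. Payload 8.1 kg.
Tool frame: the origin (TCP) lies at the very end of the fingers, on their centre line; the grasp point (between the pads) lies 19 mm behind it (r.grasp_offset is the distance from the TCP to the grasp point, in mm); z points along the fingers, y is the line along which they close (so a half turn about z gives the same grasp; the last joint's range is limited). The gripper opens to 85 mm and grips with 20 to 120 N. Pads are 22 mm wide; open, the fingers measure 114 mm over their backs; the gripper's body (76 mm by 85 mm) begins 54 mm behind the grasp point. The pads swing forward as they close: fully open they stand 13 mm farther back than shut.
Start: joints at [-79.893, 7.471, 85.268, -0, 87.261, -4.893], TCP at [155.312, -579.555, 231.292] pointing down, gripper open.
Joint ranges: [-169.43, 169.43], [-51.17, 129.36], [1.28, 143.12], [-76.62, 256.62], [0, 156.53], [-152.29, 152.29]. Speed limits (degrees/s): [136.94, 136.94, 159.86, 180, 180, 180].

### API

Orientations are given as [roll, pitch, yaw] about the fixed x, y, z axes, in that order (R = Rz(yaw) Ry(pitch) Rx(roll)).
In Python, from bench import r gives the robot as it stands.
- The arm moves only by the tool carry_out, never from a script. Its argument "commands" is a list of rows, each an object with "jaw": the finger opening in m, from 0 to 0.0854; "translation": the shift along the tool's x, y, z in m, a list of three; "spin": the turn about the tool's z in rad. A call has exactly 8 rows; each row shifts and turns the commanded pose from where the row before left it, along the tool's axes as they then stand; what a row does not reach is not made up. A row lasts 1/12 s, in which the tool goes at most 41.7 mm and 7.16 degrees, less where a joint would pass 70% of its speed; a pose out of reach is approached as far as the arm can. A call is refused whole if a number of a shift passes 0.0417 or a number of a turn 0.125, either way. A call with a gripper value outside its range is refused whole. The fingers move at their own pace and stop on an object; "squeeze" is the grip in N (left out, the last holds). Time passes only in rows, so rows that do not move let the fingers close, or fill a call up. It gives the time, the measured TCP pose, the force, the opening and the grip force at its end, in the units of the state.
- r.sense(): the state, without advancing time (a new reading comes with each control period).
- r.snapshot(name): name is "scene" or "top" or "wrist"; returns a dict with "pixels" (480x640x3 uint8, blue, green, red), "K" (3x3 intrinsics, pixels), "dist_coeffs" ([k1, k2, p1, p2, k3] as OpenCV has them; the pictures are not rectified), "extrinsics" (4x4, takes a point from camera to world coordinates). Camera axes: x right, y down, z forward; pixel columns grow to the right and rows downward; lengths in mm; the calibration is good to about 2 mm. A picture is of the moment at which its call begins. There is no depth.
- r.hand_in(): hands the job in; it is judged then, once.
Trained networks look in a picture, given as the dict that the camera call returned (one of the last four; its "shot" number tells which), for a name from the list of things; names that differ only in an ending like _2 or _b are one class to them, and where a whole thing is asked for, a point or a joint stands for the part that bears it (a point fixed in the world has none). Each returns a list of dicts, best first, with "score" (0 to 1); they miss things now and then, are a little off and sometimes report something else, mostly with a low value. They report only what shows in the picture. A call takes as long as a camera call.
- r.spot_in(picture, target): "xy" ([column, row] in pixels, amid what is visible of it).
- r.regions_of(picture, target): "pixels" (480x640 bool, what is visible of it) and "xy" ([column, row] in pixels, amid what is visible of it).
- r.landmark_of(picture, target): "xy" ([column, row] in pixels: a listed point, or the origin of a listed thing).
The state is a dict: "time": time; "joint_pos": joint angles; "qd": joint speeds; "joint_efforts": joint torques, N m; "tool_pos": TCP position; "tcp_rot": TCP orientation; "ft_force": force on the tool from outside, world axes, zero at the start; "wrist_torque": the same for the moment, N m; "finger_gap": finger opening in mm; "grip_force": force on a finger pad.
Only numpy, scipy, OpenCV 4.12 (cv2) and the standard library are available. Lean on these libraries where they do the work, as an engineer would, in place of code of your own. Each camera call takes 0.05 s, during which the arm holds its last target. There are 200 camera calls.

## Working session

There is one attempt and no reset: what is moved stays moved. The work goes in short steps, Python scripts to look and compute and a tool call to move; the robot and the scene stay as the last step left them, time stands still between calls to the robot, and variables do not carry over. Pictures are saved under pics/ and viewed, at most 10 in all, crops included, and the job is handed in when it is done.

Besides the shell and the picture viewer there is one more tool, called after "Emit:" as name([rows], argument=value, ...), one row to a line, values as JSON. carry_out: Moves the arm, as the interface text tells. Its arguments: {"type":"object","properties":{"commands":{"type":"array","items":{"type":"object","properties":{"jaw":{"type":"number"},"translation":{"type":"array","items":{"type":"number"}},"spin":{"type":"number"}}}},"squeeze":{"type":"number"}},"required":["commands"]}

```bash
mkdir -p pics; cat > h.py <<'E'
import numpy as np, cv2
from bench import r
def ray(p,xy):
    u=cv2.undistortPoints(np.array([[xy]],float),np.array(p["K"],float),np.array(p["dist_coeffs"],float))[0,0]
    T=np.array(p["extrinsics"]); return T[:3,3],T[:3,:3]@np.array([u[0],u[1],1])
def at_z(p,xy,z):
    o,d=ray(p,xy); return o+d*(z-o[2])/d[2]
def proj(p,X):
    T=np.linalg.inv(np.array(p["extrinsics"]))
    return cv2.projectPoints(np.array(X,float).reshape(-1,1,3),cv2.Rodrigues(T[:3,:3])[0],T[:3,3],np.array(p["K"],float),np.array(p["dist_coeffs"],float))[0][:,0]
E
python3 - <<'E'
from h import *
print(r.sense())
ims=[]
for n in("scene","top"):
    p=r.snapshot(n); cv2.imwrite(f"pics/{n}0.png",p["pixels"])
    print(n,np.array(p["extrinsics"]).round(2).tolist())
    for t,z in(("station",0),("cap_top",140),("probe_handle",237),("probe_arm_hinge",198),("vial_a",0),("strip_pot",0),("dish",0),("timer",0),("jar",0)):
        for d in r.landmark_of(p,t)[:2]: print(t,np.round(d["xy"],1),round(d["score"],2),at_z(p,d["xy"],z).round(1))
E
```

```text
{'time': 0.0, 'joint_pos': array([-7.98915505e+01,  7.51512396e+00,  8.53307634e+01, -2.41983419e-04,
        8.72615489e+01, -4.89205486e+00]), 'qd': array([-0.03726665, -0.12007759, -0.028816  ,  0.03180804, -0.01310261,
        0.00345646]), 'joint_efforts': array([-2.68655189e-03, -5.69404292e+01, -5.00549340e+01, -6.21158561e-04,
        1.45243984e-02, -2.80580474e-05]), 'tool_pos': array([ 155.22800762, -578.99198724,  230.23004712]), 'tcp_rot': array([-1.79892934e+02, -8.92122164e-03,  1.50005078e+01]), 'ft_force': array([-0.3369354 , -0.06328606, -0.79931176]), 'wrist_torque': array([-0.00392287,  0.03753023, -0.01046394]), 'grip_force': 0.0, 'finger_gap': 85.5870933168501}
scene [[-0.47, -0.41, 0.78, -258.12], [-0.88, 0.21, -0.42, 544.46], [0.01, -0.89, -0.46, 639.48], [0.0, 0.0, 0.0, 1.0]]
station [321.7 314.2] 0.82 [511.3 119.3   0. ]
cap_top [321. 259.] 0.57 [496.1 131.2 140. ]
cap_top [368.2 280.5] 0.2 [392.8  92.9 140. ]
probe_handle [312.7 209.3] 0.79 [513.9 140.2 237. ]
probe_arm_hinge [325.7 191.3] 0.72 [657.6  33.8 198. ]
vial_a [265.2 304.7] 0.75 [594.  207.9   0. ]
vial_a [375. 331.] 0.74 [416.4  53.3   0. ]
strip_pot [396.2 314.5] 0.73 [441.8 -14.7   0. ]
dish [390. 294.] 0.77 [508.6 -46.2   0. ]
timer [364.8 278.2] 0.95 [586.9 -32.    0. ]
jar [343.4 248. ] 0.78 [730.2 -60.2   0. ]
top [[0.01, -0.98, 0.19, 404.9], [-1.0, -0.01, -0.03, 102.38], [0.03, -0.19, -0.98, 1097.62], [0.0, 0.0, 0.0, 1.0]]
station [299.5 276.4] 0.65 [516.4 119.9   0. ]
cap_top [299.1 268.9] 0.7 [516.9 118.7 140. ]
probe_handle [290.1 260.5] 0.71 [520.3 133.1 237. ]
probe_arm_hinge [344.8 196.3] 0.58 [649.2  33.2 198. ]
vial_a [263.8 239.3] 0.65 [599.8 202.    0. ]
strip_pot [357.2 309.7] 0.52 [443.5  -9.1   0. ]
dish [377.9 276.9] 0.71 [516.9 -56.2   0. ]
timer [371.9 244.2] 0.91 [591.4 -43.5   0. ]
timer [374.8 275.9] 0.31 [519.1 -49.2   0. ]
jar [379.7 181.1] 0.93 [741.  -63.8   0. ]
```

View pics/scene0.png

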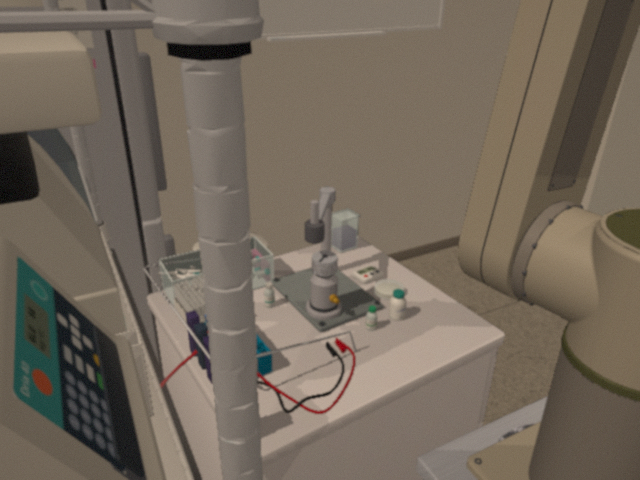

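View pics/top0.png

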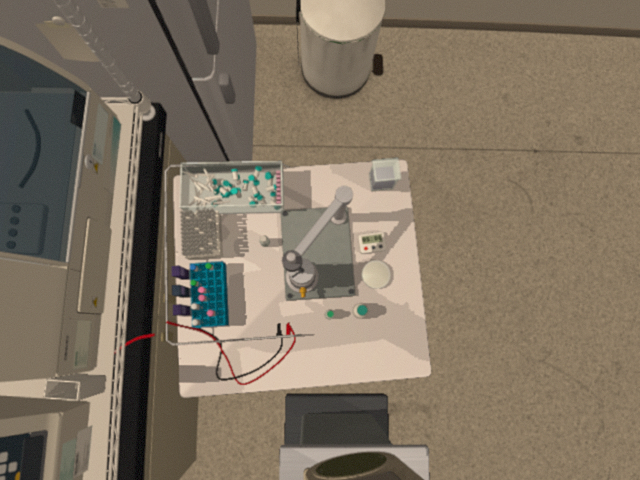

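Both views agree. The cell is near (516,119), the hinge near (649,33), and the probe head is over the cap at about (520,133), slightly behind zero. I'll move near it for a wrist view.

Emit:
carry_out([
  {"jaw": 0.0854, "translation": [0.02, -0.024, -0.0125], "spin": 0},
  {"jaw": 0.0854, "translation": [0.02, -0.024, -0.0125], "spin": 0},
  {"jaw": 0.0854, "translation": [0.02, -0.024, -0.0125], "spin": 0},
  {"jaw": 0.0854, "translation": [0.02, -0.024, -0.0125], "spin": 0},
  {"jaw": 0.0854, "translation": [0.02, -0.024, -0.0125], "spin": 0},
  {"jaw": 0.0854, "translation": [0.02, -0.024, -0.0125], "spin": 0},
  {"jaw": 0.0854, "translation": [0.02, -0.024, -0.0125], "spin": 0},
  {"jaw": 0.0854, "translation": [0.02, -0.024, -0.0125], "spin": 0},
])

```text
time: 1.67
tool_pos: [260.4, -351.3, 332.0]
tcp_rot: [180.0, -0.0, 15.0]
ft_force: [-0.2, -0.1, 0.2]
finger_gap: 84.9
grip_force: 0.0
```

Emit:
carry_out([
  {"jaw": 0.0854, "translation": [0.02, -0.024, 0], "spin": 0},
  {"jaw": 0.0854, "translation": [0.02, -0.024, 0], "spin": 0},
  {"jaw": 0.0854, "translation": [0.02, -0.024, 0], "spin": 0},
  {"jaw": 0.0854, "translation": [0.02, -0.024, 0], "spin": 0},
  {"jaw": 0.0854, "translation": [0.02, -0.024, 0], "spin": 0},
  {"jaw": 0.0854, "translation": [0.02, -0.024, 0], "spin": 0},
  {"jaw": 0.0854, "translation": [0.02, -0.024, 0], "spin": 0},
  {"jaw": 0.0854, "translation": [0.02, -0.024, 0], "spin": 0},
])

```text
time: 2.33
tool_pos: [365.4, -124.3, 331.6]
tcp_rot: [180.0, -0.0, 15.0]
ft_force: [1.0, -1.1, 0.5]
finger_gap: 85.4
grip_force: 0.0
```

Emit:
carry_out([
  {"jaw": 0.0854, "translation": [0.02, -0.02, 0], "spin": 0},
  {"jaw": 0.0854, "translation": [0.02, -0.02, 0], "spin": 0},
  {"jaw": 0.0854, "translation": [0.02, -0.02, 0], "spin": 0},
  {"jaw": 0.0854, "translation": [0.02, -0.02, 0], "spin": 0},
  {"jaw": 0.0854, "translation": [0.02, -0.02, 0], "spin": 0},
  {"jaw": 0.0854, "translation": [0, -0.02, 0], "spin": 0},
  {"jaw": 0.0854, "translation": [0, 0, 0], "spin": 0},
  {"jaw": 0.0854, "translation": [0, 0, 0], "spin": 0},
])

```text
time: 3.0
tool_pos: [430.5, 16.7, 331.4]
tcp_rot: [180.0, -0.0, 15.1]
ft_force: [-0.1, -1.0, -0.2]
finger_gap: 85.5
grip_force: 0.0
```

```bash
python3 - <<'E'
from h import *
p=r.snapshot("wrist"); cv2.imwrite("pics/w1.png",p["pixels"])
print(np.array(p["extrinsics"]).round(2).tolist())
for t,z in(("station",0),("cap_top",134),("probe_handle",237),("probe_arm_hinge",198)):
    for d in r.landmark_of(p,t)[:2]: print(t,np.round(d["xy"],1),round(d["score"],2),at_z(p,d["xy"],z).round(1))
E
```

```text
[[0.26, -0.93, -0.26, 497.32], [-0.97, -0.25, -0.07, 34.23], [-0.0, 0.27, -0.96, 474.0], [0.0, 0.0, 0.0, 1.0]]
station [258.4 101.8] 0.64 [515.5 115.3   0. ]
cap_top [230.6  89.9] 0.96 [513.8 117.2 134. ]
probe_handle [170.2  46.1] 0.86 [523.9 131.4 237. ]
```

View pics/w1.png

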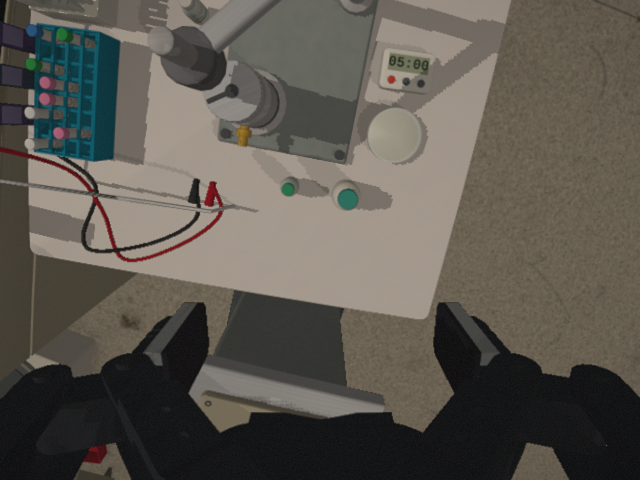

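The wrist view puts the pin top at pixel (165,38), which is about (523,131.5) in world. The cap is partly visible at (232,90) with its pointer. Next I'll go over the pin, descend and grip.

Emit:
carry_out([
  {"jaw": 0.07, "translation": [0.0149, -0.0109, 0], "spin": 0},
  {"jaw": 0.07, "translation": [0.0149, -0.0109, 0], "spin": 0},
  {"jaw": 0.07, "translation": [0.0149, -0.0109, 0], "spin": 0},
  {"jaw": 0.07, "translation": [0.0149, -0.0109, 0], "spin": 0},
  {"jaw": 0.07, "translation": [0.0149, -0.0109, 0], "spin": 0},
  {"jaw": 0.07, "translation": [0.0149, -0.0109, 0], "spin": 0},
  {"jaw": 0.07, "translation": [0.0149, -0.0109, 0], "spin": 0},
  {"jaw": 0.07, "translation": [0.0149, -0.0109, 0], "spin": 0},
])

```text
time: 3.92
tool_pos: [523.9, 130.9, 331.3]
tcp_rot: [180.0, -0.0, 14.9]
ft_force: [0.1, -0.7, -0.8]
finger_gap: 70.3
grip_force: 0.0
```

Emit:
carry_out([
  {"jaw": 0.07, "translation": [0, 0, 0.014], "spin": 0},
  {"jaw": 0.07, "translation": [0, 0, 0.014], "spin": 0},
  {"jaw": 0.07, "translation": [0, 0, 0.014], "spin": 0},
  {"jaw": 0.07, "translation": [0, 0, 0.014], "spin": 0},
  {"jaw": 0.07, "translation": [0, 0, 0.014], "spin": 0},
  {"jaw": 0.07, "translation": [0, 0, 0.014], "spin": 0},
  {"jaw": 0.07, "translation": [0, 0, 0.014], "spin": 0},
  {"jaw": 0.07, "translation": [0, 0, 0.014], "spin": 0},
])

```text
time: 4.58
tool_pos: [523.3, 130.1, 218.7]
tcp_rot: [180.0, -0.0, 14.9]
ft_force: [-0.6, 0.3, -1.2]
finger_gap: 69.7
grip_force: 0.0
```

```bash
python3 - <<'E'
from h import *
print(r.sense()["tool_pos"])
p=r.snapshot("wrist"); cv2.imwrite("pics/w2.png",p["pixels"])
for t,z in(("cap_top",134),("probe_handle",237),("probe_arm_hinge",198)):
    for d in r.landmark_of(p,t)[:2]: print(t,np.round(d["xy"],1),round(d["score"],2),at_z(p,d["xy"],z).round(1))
E
```

```text
[523.31399639 130.07880604 218.65001932]
probe_handle [311.9 328.4] 0.88 [524.7 133.3 237. ]
probe_arm_hinge [510.7 186.1] 0.57 [591.5  62.9 198. ]
```

View pics/w2.png

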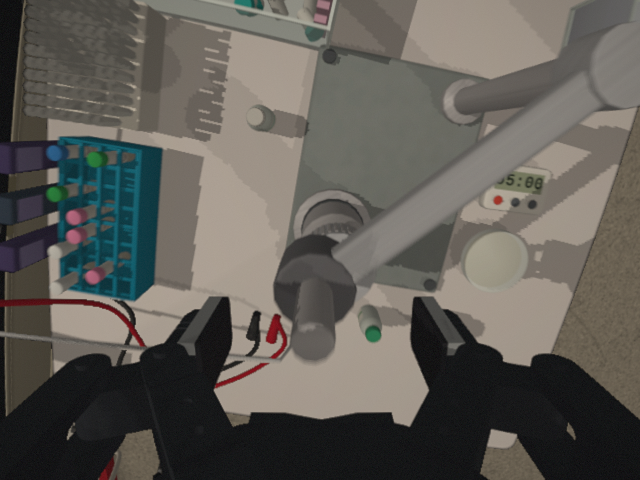

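The pin sits between the open fingers at pixel (313,340), so I'll grip it.

Emit:
carry_out([
  {"jaw": 0.05, "translation": [0.002, -0.002, 0], "spin": 0},
  {"jaw": 0.04, "translation": [0, 0, 0], "spin": 0},
  {"jaw": 0.03, "translation": [0, 0, 0], "spin": 0},
  {"jaw": 0.02, "translation": [0, 0, 0], "spin": 0},
  {"jaw": 0.012, "translation": [0, 0, 0], "spin": 0},
  {"jaw": 0.01, "translation": [0, 0, 0], "spin": 0},
  {"jaw": 0.01, "translation": [0, 0, 0], "spin": 0},
  {"jaw": 0.01, "translation": [0, 0, 0], "spin": 0},
], squeeze=30)

```text
time: 5.45
tool_pos: [524.9, 133.5, 220.0]
tcp_rot: [180.0, -0.1, 15.0]
ft_force: [-0.7, -0.5, 5.3]
finger_gap: 14.6
grip_force: 29.3
```

Emit:
carry_out([
  {"jaw": 0.01, "translation": [-0.00868, 0.00681, 0], "spin": -0.0698},
  {"jaw": 0.01, "translation": [-0.00868, 0.00681, 0], "spin": -0.0698},
  {"jaw": 0.01, "translation": [-0.00868, 0.00681, 0], "spin": -0.0698},
  {"jaw": 0.01, "translation": [-0.00868, 0.00681, 0], "spin": -0.0698},
  {"jaw": 0.01, "translation": [-0.00868, 0.00681, 0], "spin": -0.0698},
  {"jaw": 0.01, "translation": [-0.00868, 0.00681, 0], "spin": -0.0698},
  {"jaw": 0.01, "translation": [-0.00868, 0.00681, 0], "spin": -0.0698},
  {"jaw": 0.01, "translation": [-0.00868, 0.00681, 0], "spin": -0.0698},
])

```text
time: 6.12
tool_pos: [492.5, 52.6, 220.0]
tcp_rot: [179.8, -0.2, 47.2]
ft_force: [14.6, -0.2, -3.1]
finger_gap: 14.9
grip_force: 29.5
```

Emit:
carry_out([
  {"jaw": 0.01, "translation": [-0.0081, 0.0076, 0], "spin": -0.0698},
  {"jaw": 0.01, "translation": [-0.00868, 0.00681, 0], "spin": -0.0698},
  {"jaw": 0.01, "translation": [-0.00868, 0.00681, 0], "spin": -0.0698},
  {"jaw": 0.01, "translation": [-0.00868, 0.00681, 0], "spin": -0.0698},
  {"jaw": 0.01, "translation": [-0.00868, 0.00681, 0], "spin": -0.0698},
  {"jaw": 0.01, "translation": [-0.00868, 0.00681, 0], "spin": -0.0698},
  {"jaw": 0.01, "translation": [-0.00868, 0.00681, 0], "spin": -0.0698},
  {"jaw": 0.01, "translation": [-0.00868, 0.00681, 0], "spin": -0.0698},
])

```text
time: 6.78
tool_pos: [507.8, -32.2, 220.0]
tcp_rot: [179.7, -0.2, 79.2]
ft_force: [14.8, 9.3, -2.2]
finger_gap: 15.1
grip_force: 29.9
```

Emit:
carry_out([
  {"jaw": 0.01, "translation": [-0.00868, 0.00681, 0], "spin": -0.0698},
  {"jaw": 0.01, "translation": [-0.00868, 0.00681, 0], "spin": -0.0698},
  {"jaw": 0.01, "translation": [-0.00868, 0.00681, 0], "spin": -0.0698},
  {"jaw": 0.01, "translation": [-0.00868, 0.00681, 0], "spin": -0.0698},
  {"jaw": 0.01, "translation": [-0.00868, 0.00681, 0], "spin": -0.0698},
  {"jaw": 0.01, "translation": [-0.00868, 0.00681, 0], "spin": -0.0698},
  {"jaw": 0.01, "translation": [-0.00868, 0.00681, 0], "spin": -0.0698},
  {"jaw": 0.01, "translation": [-0.00868, 0.00681, 0], "spin": -0.0698},
])

```text
time: 7.45
tool_pos: [564.9, -96.0, 220.0]
tcp_rot: [179.7, -0.2, 111.3]
ft_force: [8.5, 14.8, 3.0]
finger_gap: 15.1
grip_force: 30.4
```

Emit:
carry_out([
  {"jaw": 0.01, "translation": [0, 0, 0], "spin": 0},
  {"jaw": 0.02, "translation": [0, 0, 0], "spin": 0},
  {"jaw": 0.03, "translation": [0, 0, 0], "spin": 0},
  {"jaw": 0.04, "translation": [0, 0, 0], "spin": 0},
  {"jaw": 0.05, "translation": [0, 0, 0], "spin": 0},
  {"jaw": 0.06, "translation": [0, 0, 0], "spin": 0},
  {"jaw": 0.06, "translation": [0, 0, -0.001], "spin": 0},
  {"jaw": 0.06, "translation": [0, 0, -0.01], "spin": 0},
])

```text
time: 8.12
tool_pos: [561.4, -98.4, 228.5]
tcp_rot: [-179.8, -0.1, 111.0]
ft_force: [0.3, 0.7, -0.2]
finger_gap: 59.6
grip_force: 0.0
```

The probe arm is swung aside and released. Next: up, over the cell, and look.

Emit:
carry_out([
  {"jaw": 0.06, "translation": [0, 0, -0.0125], "spin": 0},
  {"jaw": 0.06, "translation": [0, 0, -0.0125], "spin": 0},
  {"jaw": 0.06, "translation": [0, 0, -0.0125], "spin": 0},
  {"jaw": 0.0854, "translation": [0, 0, -0.0125], "spin": 0},
  {"jaw": 0.0854, "translation": [0, 0, -0.0125], "spin": 0},
  {"jaw": 0.0854, "translation": [0, 0, -0.0125], "spin": 0},
  {"jaw": 0.0854, "translation": [0, 0, -0.0125], "spin": 0},
  {"jaw": 0.0854, "translation": [0, 0, -0.0125], "spin": 0},
])

```text
time: 8.78
tool_pos: [562.7, -98.6, 331.7]
tcp_rot: [180.0, 0.0, 111.0]
ft_force: [-0.5, -0.0, -0.7]
finger_gap: 85.6
grip_force: 0.0
```

Emit:
carry_out([
  {"jaw": 0.0854, "translation": [0.0272, 0.0043, 0], "spin": 0},
  {"jaw": 0.0854, "translation": [0.0272, 0.0043, 0], "spin": 0},
  {"jaw": 0.0854, "translation": [0.0272, 0.0043, 0], "spin": 0},
  {"jaw": 0.0854, "translation": [0.0272, 0.0043, 0], "spin": 0},
  {"jaw": 0.0854, "translation": [0.0272, 0.0043, 0], "spin": 0},
  {"jaw": 0.0854, "translation": [0.0272, 0.0043, 0], "spin": 0},
  {"jaw": 0.0854, "translation": [0.0272, 0.0043, 0], "spin": 0},
  {"jaw": 0.0854, "translation": [0.0272, 0.0043, 0], "spin": 0},
])

```text
time: 9.45
tool_pos: [516.5, 118.1, 331.0]
tcp_rot: [180.0, 0.0, 111.0]
ft_force: [-0.1, -1.2, -0.5]
finger_gap: 85.7
grip_force: 0.0
```

Emit:
carry_out([
  {"jaw": 0.0854, "translation": [0, 0, 0], "spin": -0.098},
  {"jaw": 0.0854, "translation": [0, 0, 0], "spin": -0.098},
  {"jaw": 0.0854, "translation": [0, 0, 0], "spin": -0.098},
  {"jaw": 0.0854, "translation": [0, 0, 0], "spin": -0.098},
  {"jaw": 0.0854, "translation": [0, 0, 0], "spin": -0.098},
  {"jaw": 0.0854, "translation": [0, 0, 0], "spin": -0.098},
  {"jaw": 0.0854, "translation": [0, 0, 0], "spin": -0.098},
  {"jaw": 0.0854, "translation": [0, 0, 0], "spin": -0.098},
])

```text
time: 10.12
tool_pos: [516.9, 116.9, 330.9]
tcp_rot: [-180.0, -0.0, 156.2]
ft_force: [-0.6, 0.5, -0.2]
finger_gap: 85.4
grip_force: 0.0
```

```bash
cat > look.py <<'E'
from h import *
import sys
s=r.sense(); print(s["tool_pos"].round(1),s["tcp_rot"].round(1),s["joint_pos"].round(1))
for n in("wrist","top","scene"):
    p=r.snapshot(n)
    if n=="wrist": cv2.imwrite(f"pics/{sys.argv[1]}.png",p["pixels"])
    for t,z in(("cap_top",134),("station",0),("probe_handle",237),("probe_arm_hinge",198)):
        for d in r.landmark_of(p,t)[:1]: print(n,t,np.round(d["xy"],1),round(d["score"],2),at_z(p,d["xy"],z).round(1))
E
python3 look.py w3
```

```text
[516.9 116.9 330.9] [-180.    -0.   156.2] [  7.2  -4.5  87.2   0.   97.4 -59. ]
wrist cap_top [319.1 208.9] 0.97 [513.5 117.2 134. ]
wrist station [320.6 188.5] 0.96 [513.9 118.6   0. ]
wrist probe_arm_hinge [296.7 403.9] 0.86 [649.5  36.2 198. ]
top cap_top [329.5 313. ] 0.73 [432.1  58.6 134. ]
top station [302.6 276.2] 0.76 [517. 113.   0.]
top probe_handle [421.7 234.8] 0.63 [ 569.2 -102.3  237. ]
scene cap_top [322.3 257.8] 0.74 [508.  121.9 134. ]
scene station [323.2 313.7] 0.86 [511.4 115.8   0. ]
scene probe_handle [404.2 177.9] 0.94 [ 566.3 -101.3  237. ]
scene probe_arm_hinge [324.1 191.7] 0.71 [657.2  37.9 198. ]
```

View pics/w3.png

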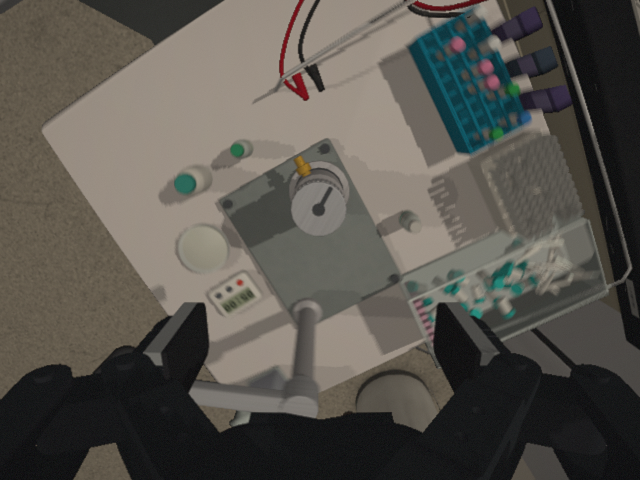

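The cap is clear, with its top centre at pixel (318,209), which is world (513.7,117.3). The pointer is about 125° in world. The probe arm is aside with its head out of view. Now I'll descend to the cap.

Emit:
carry_out([
  {"jaw": 0.0854, "translation": [0.0031, -0.0009, 0.014], "spin": 0},
  {"jaw": 0.0854, "translation": [0, 0, 0.02], "spin": 0},
  {"jaw": 0.0854, "translation": [0, 0, 0.02], "spin": 0},
  {"jaw": 0.0854, "translation": [0, 0, 0.02], "spin": 0},
  {"jaw": 0.0854, "translation": [0, 0, 0.02], "spin": 0},
  {"jaw": 0.0854, "translation": [0, 0, 0.02], "spin": 0},
  {"jaw": 0.0854, "translation": [0, 0, 0.02], "spin": 0},
  {"jaw": 0.0854, "translation": [0, 0, 0.016], "spin": 0},
])

```text
time: 11.53
tool_pos: [513.1, 117.3, 178.6]
tcp_rot: [-180.0, -0.1, 155.9]
ft_force: [-0.9, -0.1, 0.8]
finger_gap: 85.3
grip_force: 0.0
```

```bash
python3 look.py w4 | grep -v top:
```

```text
[513.1 117.3 178.6] [-1.800e+02 -1.000e-01  1.559e+02] [  7.3  -2.1 100.7  -0.   81.5 -58.6]
wrist cap_top [319.7 270.3] 0.79 [513.  116.9 134. ]
wrist station [320.4 215.2] 0.59 [511.7 117.8   0. ]
top cap_top [299.4 269.7] 0.48 [516.  118.2 134. ]
top station [299.6 276.3] 0.78 [516.7 119.7   0. ]
top probe_handle [420.6 235.3] 0.89 [ 568.3 -100.3  237. ]
top probe_arm_hinge [343.9 196.5] 0.91 [648.8  34.9 198. ]
scene cap_top [321.6 315.8] 0.72 [346.4 210.6 134. ]
scene station [324.5 312.1] 0.79 [515.  110.8   0. ]
scene probe_handle [404.  181.2] 0.89 [551.5 -89.9 237. ]
scene probe_arm_hinge [325.2 193.5] 0.56 [647.6  40.5 198. ]
```

View pics/w4.png

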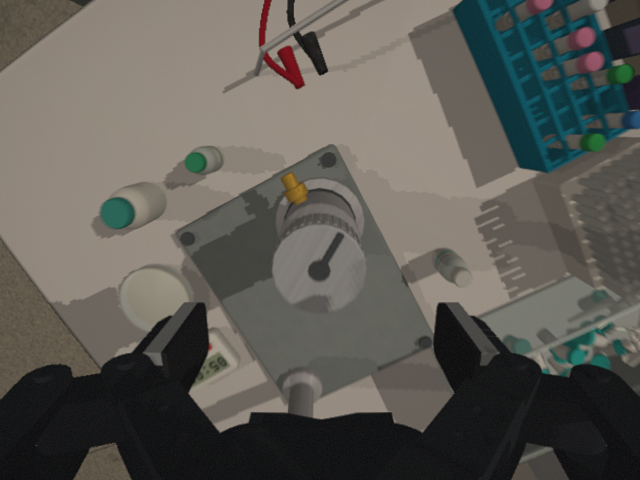

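The cap is centred between the fingers at pixel (319,270), with the pointer tip at (342,235). Now I'll lower and grip.

Emit:
carry_out([
  {"jaw": 0.0854, "translation": [0, 0, 0.012], "spin": 0},
  {"jaw": 0.0854, "translation": [0, 0, 0.012], "spin": 0},
  {"jaw": 0.0854, "translation": [0, 0, 0.012], "spin": 0},
  {"jaw": 0.0854, "translation": [0, 0, 0.012], "spin": 0},
  {"jaw": 0.0854, "translation": [0, 0, 0.012], "spin": 0},
  {"jaw": 0.0854, "translation": [0, 0, 0.012], "spin": 0},
  {"jaw": 0.0854, "translation": [0, 0, 0], "spin": 0},
  {"jaw": 0.0854, "translation": [0, 0, 0], "spin": 0},
])

```text
time: 12.95
tool_pos: [512.8, 117.2, 106.9]
tcp_rot: [-179.9, -0.1, 155.9]
ft_force: [-0.8, -0.2, 0.6]
finger_gap: 85.5
grip_force: 0.0
```

Emit:
carry_out([
  {"jaw": 0.07, "translation": [0, 0, 0], "spin": 0},
  {"jaw": 0.06, "translation": [0, 0, 0], "spin": 0},
  {"jaw": 0.052, "translation": [0, 0, 0], "spin": 0},
  {"jaw": 0.045, "translation": [0, 0, 0], "spin": 0},
  {"jaw": 0.042, "translation": [0, 0, 0], "spin": 0},
  {"jaw": 0.04, "translation": [0, 0, 0], "spin": 0},
  {"jaw": 0.04, "translation": [0, 0, 0], "spin": 0},
  {"jaw": 0.04, "translation": [0, 0, 0], "spin": 0},
], squeeze=60)

```text
time: 13.62
tool_pos: [513.9, 116.0, 110.1]
tcp_rot: [-179.9, 0.1, 155.9]
ft_force: [-7.3, -8.0, 11.9]
finger_gap: 48.6
grip_force: 60.1
```

```bash
cat > s.py <<'E'
from h import *
s=r.sense(); print({k:np.round(s[k],2).tolist() for k in("tool_pos","tcp_rot","joint_pos","ft_force","wrist_torque","grip_force","finger_gap","time")})
E
python3 s.py
```

```text
{'tool_pos': [513.92, 115.97, 110.06], 'tcp_rot': [-179.89, 0.08, 155.88], 'joint_pos': [7.23, 1.49, 104.56, -0.14, 73.94, -58.61], 'ft_force': [-7.31, -8.02, 11.93], 'wrist_torque': [-1.35, 1.29, -0.0], 'grip_force': 60.08, 'finger_gap': 48.63, 'time': 13.62}
```

Emit:
carry_out([
  {"jaw": 0.04, "translation": [0, 0, 0], "spin": 0.07},
  {"jaw": 0.04, "translation": [0, 0, 0], "spin": 0.07},
  {"jaw": 0.04, "translation": [0, 0, 0], "spin": 0.07},
  {"jaw": 0.04, "translation": [0, 0, 0], "spin": 0.07},
  {"jaw": 0.04, "translation": [0, 0, 0], "spin": 0.07},
  {"jaw": 0.04, "translation": [0, 0, 0], "spin": 0.07},
  {"jaw": 0.04, "translation": [0, 0, 0], "spin": 0.07},
  {"jaw": 0.04, "translation": [0, 0, 0], "spin": 0.07},
])

```text
time: 14.28
tool_pos: [513.3, 115.3, 109.4]
tcp_rot: [-179.8, 0.1, 123.6]
ft_force: [-8.2, -9.9, 9.2]
finger_gap: 48.3
grip_force: 60.1
```

```bash
python3 s.py
```

```text
{'tool_pos': [513.27, 115.32, 109.39], 'tcp_rot': [-179.83, 0.13, 123.6], 'joint_pos': [7.21, 1.51, 104.61, -0.2, 73.96, -26.33], 'ft_force': [-8.22, -9.85, 9.18], 'wrist_torque': [-1.85, 1.45, 0.14], 'grip_force': 60.14, 'finger_gap': 48.32, 'time': 14.28}
```

Emit:
carry_out([
  {"jaw": 0.04, "translation": [0, 0, 0], "spin": 0.07},
  {"jaw": 0.04, "translation": [0, 0, 0], "spin": 0.07},
  {"jaw": 0.04, "translation": [0, 0, 0], "spin": 0.07},
  {"jaw": 0.04, "translation": [0, 0, 0], "spin": 0.07},
  {"jaw": 0.04, "translation": [0, 0, 0], "spin": 0.07},
  {"jaw": 0.04, "translation": [0, 0, 0], "spin": 0.07},
  {"jaw": 0.04, "translation": [0, 0, 0], "spin": 0.07},
  {"jaw": 0.04, "translation": [0, 0, 0], "spin": 0.07},
])

```text
time: 14.95
tool_pos: [512.5, 115.1, 108.8]
tcp_rot: [-179.8, 0.2, 91.5]
ft_force: [-9.5, -10.8, 7.9]
finger_gap: 48.3
grip_force: 60.4
```

```bash
python3 s.py
```

```text
{'tool_pos': [512.48, 115.13, 108.76], 'tcp_rot': [-179.82, 0.22, 91.51], 'joint_pos': [7.21, 1.53, 104.66, -0.21, 74.0, 5.75], 'ft_force': [-9.51, -10.79, 7.95], 'wrist_torque': [-1.89, 1.74, 0.14], 'grip_force': 60.38, 'finger_gap': 48.29, 'time': 14.95}
```

Emit:
carry_out([
  {"jaw": 0.04, "translation": [0, 0, 0], "spin": 0.06},
  {"jaw": 0.04, "translation": [0, 0, 0], "spin": 0.06},
  {"jaw": 0.04, "translation": [0, 0, 0], "spin": 0.06},
  {"jaw": 0.04, "translation": [0, 0, 0], "spin": 0.06},
  {"jaw": 0.04, "translation": [0, 0, 0], "spin": 0.06},
  {"jaw": 0.04, "translation": [0, 0, 0], "spin": 0.06},
  {"jaw": 0.04, "translation": [0, 0, 0], "spin": 0.06},
  {"jaw": 0.04, "translation": [0, 0, 0], "spin": 0.06},
])

```text
time: 15.62
tool_pos: [511.8, 115.3, 108.2]
tcp_rot: [-179.9, 0.3, 64.0]
ft_force: [-11.2, -10.0, 7.3]
finger_gap: 48.5
grip_force: 60.6
```

```bash
python3 s.py
```

```text
{'tool_pos': [511.8, 115.27, 108.21], 'tcp_rot': [-179.86, 0.3, 64.04], 'joint_pos': [7.22, 1.55, 104.71, -0.18, 74.02, 33.22], 'ft_force': [-11.16, -9.98, 7.32], 'wrist_torque': [-1.7, 1.9, 0.13], 'grip_force': 60.63, 'finger_gap': 48.45, 'time': 15.62}
```

Emit:
carry_out([
  {"jaw": 0.04, "translation": [0, 0, 0], "spin": 0.04},
  {"jaw": 0.04, "translation": [0, 0, 0], "spin": 0.04},
  {"jaw": 0.04, "translation": [0, 0, 0], "spin": 0.04},
  {"jaw": 0.04, "translation": [0, 0, 0], "spin": 0.04},
  {"jaw": 0.04, "translation": [0, 0, 0], "spin": 0.04},
  {"jaw": 0.04, "translation": [0, 0, 0], "spin": 0.04},
  {"jaw": 0.04, "translation": [0, 0, 0], "spin": 0.04},
  {"jaw": 0.04, "translation": [0, 0, 0], "spin": 0.04},
])

```text
time: 16.28
tool_pos: [511.4, 115.5, 107.9]
tcp_rot: [-179.9, 0.3, 45.8]
ft_force: [-11.7, -8.4, 5.6]
finger_gap: 48.7
grip_force: 60.8
```

```bash
python3 s.py
```

```text
{'tool_pos': [511.4, 115.52, 107.85], 'tcp_rot': [-179.91, 0.35, 45.77], 'joint_pos': [7.23, 1.56, 104.73, -0.16, 74.03, 51.5], 'ft_force': [-11.72, -8.42, 5.61], 'wrist_torque': [-1.51, 1.88, 0.13], 'grip_force': 60.84, 'finger_gap': 48.71, 'time': 16.28}
```

Emit:
carry_out([
  {"jaw": 0.04, "translation": [0, 0, 0], "spin": 0.02},
  {"jaw": 0.04, "translation": [0, 0, 0], "spin": 0.02},
  {"jaw": 0.04, "translation": [0, 0, 0], "spin": 0.02},
  {"jaw": 0.04, "translation": [0, 0, 0], "spin": 0.02},
  {"jaw": 0.04, "translation": [0, 0, 0], "spin": 0.02},
  {"jaw": 0.04, "translation": [0, 0, 0], "spin": 0.02},
  {"jaw": 0.04, "translation": [0, 0, 0], "spin": 0.02},
  {"jaw": 0.04, "translation": [0, 0, 0], "spin": 0.02},
])

```text
time: 16.95
tool_pos: [511.2, 115.7, 107.7]
tcp_rot: [-179.9, 0.4, 36.7]
ft_force: [-12.2, -8.6, 5.0]
finger_gap: 48.3
grip_force: 61.0
```

```bash
python3 s.py
```

```text
{'tool_pos': [511.24, 115.7, 107.69], 'tcp_rot': [-179.95, 0.36, 36.67], 'joint_pos': [7.24, 1.57, 104.75, -0.14, 74.03, 60.61], 'ft_force': [-12.16, -8.55, 5.05], 'wrist_torque': [-1.39, 1.92, 0.08], 'grip_force': 60.96, 'finger_gap': 48.26, 'time': 16.95}
```

Emit:
carry_out([
  {"jaw": 0.04, "translation": [0, 0, 0], "spin": 0.02},
  {"jaw": 0.04, "translation": [0, 0, 0], "spin": 0.02},
  {"jaw": 0.04, "translation": [0, 0, 0], "spin": 0.02},
  {"jaw": 0.04, "translation": [0, 0, 0], "spin": 0.02},
  {"jaw": 0.04, "translation": [0, 0, 0], "spin": 0.02},
  {"jaw": 0.04, "translation": [0, 0, 0], "spin": 0.02},
  {"jaw": 0.04, "translation": [0, 0, 0], "spin": 0.02},
  {"jaw": 0.04, "translation": [0, 0, 0], "spin": 0.02},
])

```text
time: 17.62
tool_pos: [511.8, 116.2, 107.8]
tcp_rot: [180.0, 0.3, 27.6]
ft_force: [-6.8, -3.3, -1.8]
finger_gap: 48.4
grip_force: 62.1
```

```bash
python3 s.py
```

```text
{'tool_pos': [511.76, 116.23, 107.79], 'tcp_rot': [179.98, 0.28, 27.64], 'joint_pos': [7.28, 1.58, 104.73, -0.13, 73.95, 69.67], 'ft_force': [-6.85, -3.26, -1.83], 'wrist_torque': [-0.6, 1.03, 1.6], 'grip_force': 62.09, 'finger_gap': 48.35, 'time': 17.62}
```

The torque rose to 1.6 N m, so the cap has bottomed out, possibly with a little slip in the grip. I'll check the pointer.

```bash
python3 - <<'E'
from h import *
p=r.snapshot("wrist"); cv2.imwrite("pics/w5.png",p["pixels"])
print(np.round(proj(p,[[513.5,117.2,132],[538.5,117.2,132]]),1))
E
```

```text
[[318.8 337. ]
 [354.  277. ]]
```

View pics/w5.png

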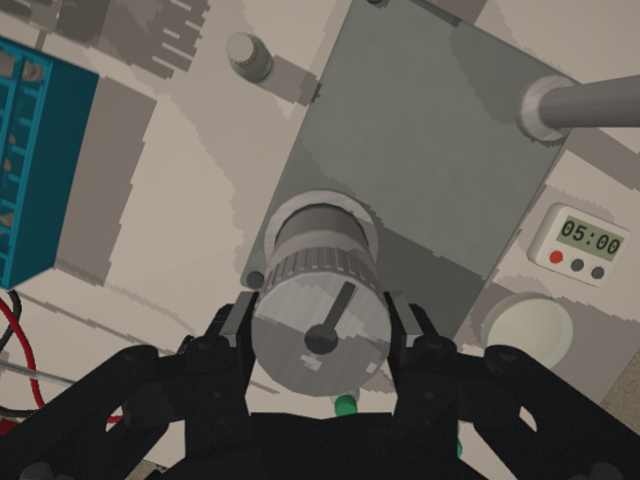

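The view shows the cap held between the pads. The pointer runs from (320,340) to (350,284), close to the plate's x direction. I'll measure its world angle in all three wrist views.

```bash
cat > ptr.py <<'E'
from h import *
def ptr(p,z):
    # rectify cap top at height z into a world-aligned map, 0.2 mm/px, then find dark bar about centre
    n=300; g=(np.arange(n)-n/2)*0.2
    c=np.array([513.5,117.2])
    X,Y=np.meshgrid(c[0]+g,c[1]-g)
    m=proj(p,np.stack([X,Y,np.full_like(X,z)],-1).reshape(-1,3)).reshape(n,n,2).astype(np.float32)
    return cv2.remap(p["pixels"],m[...,0],m[...,1],cv2.INTER_LINEAR)
def angle(w):
    g=cv2.cvtColor(w,cv2.COLOR_BGR2GRAY); n=len(g); yy,xx=np.mgrid[:n,:n]
    disk=np.hypot(xx-n/2,yy-n/2)<105
    m=((g<0.55*np.median(g[disk]))&disk).astype(np.uint8)
    k,l,st,cen=cv2.connectedComponentsWithStats(m); i=1+np.argmax(st[1:,4]); 
    ys,xs=np.nonzero(l==i); P=np.stack([xs,-ys],1).astype(float); d=P-P.mean(0)
    v=np.linalg.eigh(d.T@d)[1][:,-1]
    if ((d@v)**3).sum()<0: v=-v   # thin tip has long tail
    return np.degrees(np.arctan2(v[1],v[0])),st[i,4]
if __name__=="__main__":
    p=r.snapshot("wrist"); w=ptr(p,132.5); print("now",angle(w))
    cv2.imwrite("pics/r5.png",w)
E
python3 ptr.py; python3 - <<'E'
from h import *
p=r.snapshot("wrist")
for a,b in(((320,340),(350,284)),):
    A,B=at_z(p,a,132),at_z(p,b,132); d=B-A; print(A.round(1),B.round(1),np.degrees(np.arctan2(d[1],d[0])))
# plate front-right edge direction, z=12
for a,b in(((357,0),(258,275)),((562,150),(465,330))):
    A,B=at_z(p,a,12),at_z(p,b,12); d=A-B; print("edge",np.degrees(np.arctan2(d[1],d[0])))
print(r.sense()["tcp_rot"])
E
```

```text
now (np.float64(-65.49733052430479), np.int32(1652))
[512.8 116.4 132. ] [535.9 117.3 132. ] 2.2082201065876994
edge 6.941184730777398
edge 5.91109533016566
[179.9809139    0.27149131  27.66437478]
```

The pointer lies along the station's x within a few degrees, as a bottomed cap should. Now I'll back off a quarter turn, rising 2 mm with the thread.

Emit:
carry_out([
  {"jaw": 0.04, "translation": [0, 0, -0.0001], "spin": -0.1},
  {"jaw": 0.04, "translation": [0, 0, -0.0001], "spin": -0.1},
  {"jaw": 0.04, "translation": [0, 0, -0.0001], "spin": -0.1},
  {"jaw": 0.04, "translation": [0, 0, -0.0001], "spin": -0.1},
  {"jaw": 0.04, "translation": [0, 0, -0.0001], "spin": -0.1},
  {"jaw": 0.04, "translation": [0, 0, -0.0001], "spin": -0.1},
  {"jaw": 0.04, "translation": [0, 0, -0.0001], "spin": -0.1},
  {"jaw": 0.04, "translation": [0, 0, -0.0001], "spin": -0.1},
])

```text
time: 18.43
tool_pos: [512.2, 116.0, 108.6]
tcp_rot: [-179.8, 0.2, 73.6]
ft_force: [-6.1, -6.0, 0.1]
finger_gap: 48.6
grip_force: 62.6
```

Emit:
carry_out([
  {"jaw": 0.04, "translation": [0, 0, -0.0001], "spin": -0.1},
  {"jaw": 0.04, "translation": [0, 0, -0.0001], "spin": -0.1},
  {"jaw": 0.04, "translation": [0, 0, -0.0001], "spin": -0.1},
  {"jaw": 0.04, "translation": [0, 0, -0.0001], "spin": -0.1},
  {"jaw": 0.04, "translation": [0, 0, -0.0001], "spin": -0.1},
  {"jaw": 0.04, "translation": [0, 0, -0.0001], "spin": -0.1},
  {"jaw": 0.04, "translation": [0, 0, -0.0001], "spin": -0.1},
  {"jaw": 0.04, "translation": [0, 0, 0], "spin": -0.09},
])

```text
time: 19.1
tool_pos: [512.7, 116.0, 109.6]
tcp_rot: [-179.8, 0.0, 118.9]
ft_force: [-5.4, -6.6, 0.8]
finger_gap: 48.1
grip_force: 62.7
```

```bash
python3 s.py; python3 - <<'E'
from h import *
p=r.snapshot("wrist"); cv2.imwrite("pics/w6.png",p["pixels"])
print(np.round(proj(p,[[512.8,116.4,134],[512.8,139.4,134]]),1))
for n in("top","scene"):
    q=r.snapshot(n)
    for d in r.landmark_of(q,"probe_handle")[:1]: print(at_z(q,d["xy"],237))
E
```

```text
{'tool_pos': [512.67, 116.02, 109.62], 'tcp_rot': [-179.82, 0.04, 118.92], 'joint_pos': [7.24, 1.49, 104.61, -0.11, 74.05, -21.65], 'ft_force': [-5.35, -6.62, 0.79], 'wrist_torque': [-1.03, 0.91, -0.16], 'grip_force': 62.72, 'finger_gap': 48.06, 'time': 19.1}
[[319.4 337.9]
 [353.  283.7]]
[ 568.68983334 -101.93364954  237.        ]
[561.75802717 -92.8546927  237.        ]
```

View pics/w6.png

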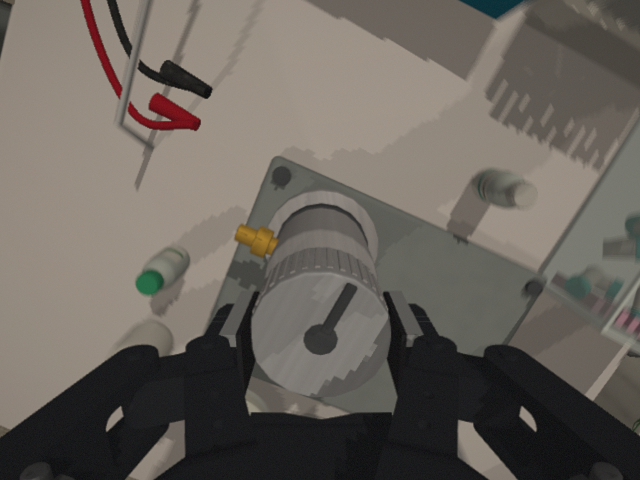

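The pointer, (320,340) to (352,286), hasn't moved relative to the jaws, so nothing slipped and the cap backed off about 91°. It is still gripped, so I'm handing in.

```bash
python3 -c "
from bench import r
print(r.hand_in())"
```

```text
the job is handed in; nothing more can be done
None
```

The job is handed in: the probe arm is swung about a quarter turn aside, the cap was screwed down until it bottomed out and then backed off about 91°, and the gripper is still holding it.

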